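# Draw a vacuum on the gauge test pump and hold it

## Robot

A 6-joint arm with a two-finger parallel gripper is mounted at the origin on the work surface. World frame = base frame: x ahead of the robot, y to its left, z up, the work surface at z = 0. Lengths are in m, angles in rad, forces in N, time in s.
With the tool pointing down it reaches from about 0.35 to 0.775 m from the base axis. Payload 5.5 kg.
Tool frame: the origin (TCP) lies midway between the tips of the shut fingers; the grasp point (between the pads) lies 19 mm behind it; z points along the fingers, y is the line along which they close (so a half turn about z gives the same grasp; the last joint's range is limited). The gripper opens to 85 mm and grips with 20 to 120 N. Pads are 22 mm wide; open, the fingers measure 114 mm over their backs; the gripper's body (76 mm by 85 mm) begins 54 mm behind the grasp point. The pads swing forward as they close: fully open they stand 13 mm farther back than shut.
Start: joints at [-1.347, 0.313, 0.046, 1.304, 0, 1.431], TCP at [0.205, -0.537, 0.231] pointing down, gripper open.
Joint ranges: [-2.76, 2.76], [-0.86, 1.69], [-1.03, 1.26], [-2.2, 2.34], [-1.47, 1.5], [-3.14, 3.14]. Speed limits (rad/s): [2.57, 2.57, 3.14, 3.14, 3.14, 3.14].

## Interface

Orientations are given as a unit quaternion [w, x, y, z].
In Python, from workcell import env gives the robot as it stands.
- The arm moves only by the tool move_arm, never from a script. Its argument "targets" is a list of rows, each a list of 3 entries, a list of its own where there are three numbers: the shift along the tool's x, y, z in mm, then the turn, a rotation vector about the tool's x, y, z in units of 10 degrees (1.0 is 10 degrees), then the closure, from -1 (fully open) to 1 (shut). In form: [[[dx, dy, dz], [ax, ay, az], gripper], ...]. A call has 1 to 5 rows; each row is the pose to reach, as a shift and turn from the pose commanded when the call began, along the tool's axes at that moment; what a row does not reach only later rows make up. A row lasts 1/8 s, in which the tool goes at most 62.5 mm and 10.7 degrees, less where a joint would pass 70% of its speed; a pose out of reach is approached as far as the arm can. A call with a gripper value outside its range is refused whole. The fingers move at their own pace and stop on an object; "squeeze" is the grip in N (left out, the last holds). Time passes only in rows, so rows that repeat a pose let the fingers close. It gives the time, the measured TCP pose, the force, the opening and the grip force at its end, in the units of the state.
- env.get_state(): the state, without advancing time (a new reading comes with each control period).
- env.read_camera(name): name is "side" or "top" or "wrist"; returns a dict with "pixels" (384x512x3 uint8, red, green, blue), "fovy" (degrees; the focal length in pixels is half the picture's height over the tangent of half this angle, whatever the lens; pixels are square), "cx", "cy" (the principal point, pixels), "extrinsics" (4x4, takes a point from world to camera coordinates); the wrist camera has in their place "mount" (4x4, takes a point from camera to tool coordinates, whose origin is the TCP and whose axes are the flange's). Camera axes: x right, y up, looking along -z (the intrinsics and any distortion apply to the point x, -y, -z); pixel columns grow to the right and rows downward; lengths in m; the calibration is good to about 2 mm. A picture is of the moment at which its call begins: read the wrist's pose just before it. There is no depth.
- env.hand_in(): hands the job in; it is judged then, once.
Trained networks look in a picture, given as the dict that the camera call returned (one of the last four; its "shot" number tells which), for a name from the list of things; names that differ only in an ending like _2 or _b are one class to them, and where a whole thing is asked for, a point or a joint stands for the part that bears it (a point fixed in the world has none). Each returns a list of dicts, best first, with "confidence" (0 to 1); they miss things now and then, are a little off and sometimes report something else, mostly with a low value. They report only what shows in the picture. A call takes as long as a camera call.
- env.spot_in(thing, picture): "centre" ([x, y, z] in m, in world coordinates, good to about 4 mm: the middle of the surface that is visible of it).
- env.regions_of(thing, picture): "mask" (384x512 bool, what is visible of it).
- env.landmark_of(thing, picture): "centre" ([x, y, z] in m, in world coordinates, good to about 4 mm: a listed point, or the origin of a listed thing).
The state is a dict: "clock": time; "joint_pos": joint angles; "qvel": joint speeds; "tau": joint torques, N m; "tcp_pos": TCP position; "orientation": TCP orientation; "wrist_force": force on the tool from outside, world axes, zero at the start; "ft_torque": the same for the moment, N m; "finger_gap": finger opening in m; "grip_force": force on a finger pad.
Only numpy, scipy, OpenCV 4.12 (cv2) and the standard library are available. Lean on these libraries where they do the work, as an engineer would, in place of code of your own. Each camera call takes 0.05 s, during which the arm holds its last target. There are 200 camera calls.

## Task

Test the vacuum gauge on the bench pump: first vent it by twisting the spring-return vent knob clockwise to its stop and letting go so that it springs shut by itself. Then take the handle of the piston rod and draw the rod straight out of its gland, without levering it sideways or overshooting, until the gauge needle stands at the half-scale mark (about 40 mm of rod), and finish still holding it there against the suction, not binding in the gland, so that the gauge can be read; leave the cap, spanner, screwdriver and oil bottle where they are.

Things in the scene. Friction and masses are not known exactly. Their poses are not given: they have to be found in the camera images.
- pump: fixed gauge test pump on a grey base plate 260 x 210 x 12 mm: horizontal steel barrel 32 mm across, aluminium manifold block (70 x 70 mm, top 88 mm above the bench), dial gauge face up. Origin on the bench, 5 mm to -x of the plate's middle. x runs along the barrel: the rod comes out to -x, the manifold is at +x. Barrel axis at y = -45 mm, 62 mm above the bench. Placed and turned anew each time
- gland: the brass gland nut at the -x end of the barrel, 38 mm across, with the snug bore (13.5 mm) in which the 12 mm steel rod slides; origin on the barrel axis above the pump's origin, axes as the pump's; its outer face is at x = -96.5 mm
- plunger: steel piston rod 12 mm across with a black spool-shaped handle; origin at the piston, the rod runs along its -x. Starts fully home, can slide out 80 mm. Suction pulls it back in: 0.6 N at home and 1.5 N more per 10 mm, besides 2 N of seal friction; let go, it slides back to about 12 mm out. It can rock about 1 mm at the handle; pushed further sideways or drawn off its axis it binds in the gland
- pull_grip (a point): middle of the handle's waist on the rod's axis, 62 mm above the bench, 32.5 mm outside the gland's face when the rod is home; x along the rod (pull to -x). The waist is 24 mm across and 34 mm long between two flanges 34 mm across (inner 6, outer 8 mm thick). Can be gripped from above, fingers closing across the rod
- gauge (a point): centre of the gauge's dial, face up, 87 mm above the bench; case 100 mm across, rim top 89 mm above the bench; axes as the pump's. White dial with black ticks; the long ticks are zero (from the centre towards -x and +y, 45 degrees between), half scale (towards -y) and full scale (+x and +y)
- needle (a joint): gauge needle, rad: 0 at the zero tick with the rod home, growing anticlockwise seen from above, 4.71 at full scale; the half-scale tick is at 2.356. It follows the rod: 0.589 rad for each 10 mm that the rod is out (half scale = 40 mm out)
- vent_knob (a joint): vent knob on top of the manifold, rad: 0 at rest, growing as it turns clockwise seen from above to its stop at 1.2. A spring (0.04 N m at rest, 0.14 N m at the stop) turns it back to 0 when let go
- vent_grip (a point): on the vent knob's axis at the height to grip, 134 mm above the bench, at x = 70, y = -45 mm of the pump, on top of the manifold. The knob is a black bar 42 mm long, 13 mm thick, from 110 to 142 mm above the bench, on a disc 24 mm and a brass valve body 30 mm across; at rest the bar lies along the pump's x. This frame turns with the knob
- brass_cap: loose brass cap, 22 mm in diameter and 22 mm high, standing on the base plate's corner; origin under its middle. Leave alone
- spanner: loose open-ended steel spanner 150 mm long lying on the bench near the pump; origin under its middle. Leave alone
- screwdriver: loose screwdriver with a dark wooden handle, 160 mm long, lying on the bench near the pump; origin under its middle. Leave alone
- oil_bottle: loose small oil bottle 36 mm in diameter and 85 mm high, standing on the bench beyond the manifold; origin under its middle. Leave alone

How it is judged:
On the way, in this order (a step that is already met when the one before it is completed fails the run):
1. the vent knob is turned to its stop while the rod is still home (value of joint vent_knob above 1.1 rad and value of joint needle below 0.3 rad), for 0.1 s.
2. the knob is let go and has sprung back shut, the rod still home (value of joint vent_knob below 0.1 rad and contact force between the fingers and anything else below 0.3 N and value of joint needle below 0.3 rad), for 0.1 s.
3. the rod is drawn out until the needle is at half scale (value of joint needle between 2.106 and 2.606 rad and contact force between the fingers and plunger above 1 N), for 0.2 s.
At the end, for the whole second after the job is handed in: the program ends with the fingers still holding the piston rod's handle (contact over 1 N), the gauge needle steady within 0.25 rad of the half-scale mark (rod 40 mm out, within about 4 mm), the rod not binding in its gland (under 12 N between them) and the vent knob shut (all of step 3 and velocity of joint needle between -0.3 and 0.3 rad/s and value of joint vent_knob below 0.1 rad and contact force between gland and plunger below 12 N); the arm keeps its last pose, push and grip.
It fails at once if the rod is levered sideways hard against its gland (over 20 N) (contact force between gland and plunger above 20 N).
It fails at once if the needle is driven well past the half-scale mark (over 3 rad, rod 51 mm out) (value of joint needle above 3 rad).
It fails at once if a bystander is moved more than 15 mm (distance of any of brass_cap, spanner, screwdriver, oil_bottle from where it was at the start of the episode above 0.015 m).
It also fails if it takes over 45 s, if anything falls off the work surface, if the arm or the gripper's body presses on something with over 40 N, if the wrist force passes 120 N, or if a joint passes its speed limit or range.

## Working session

There is one attempt and no reset: what is moved stays moved. The work goes in short steps, Python scripts to look and compute and a tool call to move; the robot and the scene stay as the last step left them, time stands still between calls to the robot, and variables do not carry over. Pictures are saved under pics/ and viewed, at most 10 in all, crops included, and the job is handed in when it is done.

Besides the shell and the picture viewer there is one more tool, called after "Request:" as name([rows], argument=value, ...), one row to a line, values as JSON. move_arm: Moves the arm, as the interface text tells. Its arguments: {"type":"object","properties":{"targets":{"type":"array","items":{"type":"array"}},"squeeze":{"type":"number"}},"required":["targets"]}

```bash
mkdir -p pics; cat > h.py <<'E'
from workcell import env
import numpy as np, cv2
np.set_printoptions(precision=4,suppress=True)
def save(p,n): cv2.imwrite('pics/'+n,p['pixels'][:,:,::-1])
E
python3 - <<'E'
from h import *
s=env.get_state(); print(s)
for c in ['top','side']:
    p=env.read_camera(c); save(p,c+'1.png'); print(c,p['fovy'],p['cx'],p['cy'],p['extrinsics'], [k for k in p])
    for t in ['pump','gland','pull_grip','gauge','vent_grip','brass_cap','spanner','screwdriver','oil_bottle']:
        r=env.landmark_of(t,p); print(t,[(np.array(x['centre']),round(x['confidence'],2)) for x in r[:2]])
E
```

```text
{'clock': 0.0, 'joint_pos': array([-1.3466,  0.314 ,  0.045 ,  1.3036,  0.    ,  1.4312]), 'qvel': array([ 0.0003, -0.0001,  0.0001,  0.0013, -0.0008, -0.0002]), 'tau': array([  0.0017, -48.0629,  29.8532,   0.0194,   0.    ,  -0.    ]), 'tcp_pos': array([ 0.2045, -0.5369,  0.2304]), 'orientation': array([-0.0009,  0.9835,  0.1809, -0.    ]), 'wrist_force': array([-0.4242, -0.0371, -0.9435]), 'ft_torque': array([-0.0395, -0.0301, -0.0305]), 'grip_force': 0.0, 'finger_gap': 0.08550514455612486}
top 43.30972121076042 248.28777308611527 189.15360916305633 [[ 0.024  -0.9997 -0.0057  0.0451]
 [ 0.9969  0.0235  0.0753 -0.5828]
 [-0.0751 -0.0075  0.9971 -1.0878]
 [ 0.      0.      0.      1.    ]] ['pixels', 'fovy', 'cx', 'cy', 'extrinsics', 'shot']
pump [(array([ 0.5363,  0.0482, -0.0007]), 0.75)]
gland [(array([ 0.6046, -0.0667,  0.0615]), 0.67)]
pull_grip [(array([ 0.6061, -0.0673,  0.0615]), 0.85)]
gauge []
vent_grip [(array([0.5647, 0.124 , 0.1378]), 0.74)]
brass_cap [(array([ 0.4769, -0.0486,  0.0104]), 0.53)]
spanner [(array([ 0.7328,  0.0835, -0.0032]), 0.95)]
screwdriver [(array([ 
[... 242 characters left out ...]
3  0.6551 -0.1641]
 [-0.0827 -0.65    0.7554 -1.0036]
 [ 0.      0.      0.      1.    ]] ['pixels', 'fovy', 'cx', 'cy', 'extrinsics', 'shot']
pump [(array([ 0.5338,  0.047 , -0.0009]), 0.77)]
gland []
pull_grip [(array([ 0.6034, -0.0729,  0.0659]), 0.57)]
gauge [(array([0.4818, 0.0278, 0.0891]), 0.79), (array([ 0.4779, -0.0503,  0.0113]), 0.71)]
vent_grip [(array([0.5747, 0.1272, 0.1356]), 0.45), (array([ 0.6112, -0.1894,  0.0001]), 0.25)]
brass_cap [(array([ 0.4791, -0.0467,  0.0154]), 0.47)]
spanner [(array([0.7332, 0.0849, 0.0049]), 0.58)]
screwdriver [(array([ 0.6116, -0.1929, -0.0027]), 0.89)]
oil_bottle [(array([0.5768, 0.2714, 0.0008]), 0.48), (array([0.7322, 0.0846, 0.0061]), 0.21)]
```

View pics/top1.png

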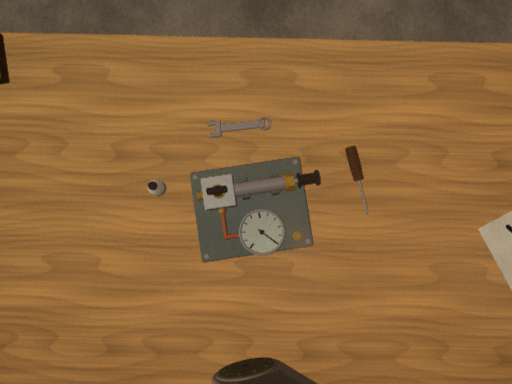

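View pics/side1.png

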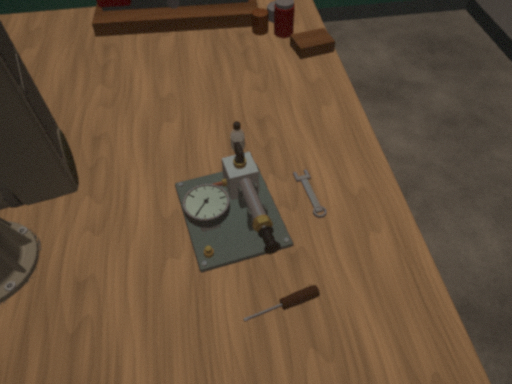

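The views agree: the knob is near px (217,190) in the top picture and the handle near (310,180), so the pump's -x points to world -y. The vent-to-handle distance measures 198.6 mm against 199 mm expected, and yaw is about 100°. I'll move over the knob first.

Request:
move_arm([
  [[48, -41, -10], [0, 0, -1], -1],
  [[96, -82, -20], [0, 0, -2], -1],
  [[144, -122, -30], [0, 0, -3], -1],
  [[192, -163, -40], [0, 0, -4], -1],
  [[240, -204, -50], [0, 0, -4], -1],
])

```text
clock: 1.62
tcp_pos: [0.3539, -0.2652, 0.2808]
orientation: [0.001, 0.862, 0.507, 0.0]
wrist_force: [0.6, -0.8, 0.7]
finger_gap: 0.0855
grip_force: 0.0
```

Request:
move_arm([
  [[60, 0, 0], [0, 0, -1], -1],
  [[120, 0, 0], [0, 0, -2], -1],
  [[180, 0, 0], [0, 0, -3], -1],
  [[240, 0, 0], [0, 0, -3.9], -1],
  [[300, 0, 0], [0, 0, -3.9], -1],
])

```text
clock: 2.25
tcp_pos: [0.5002, -0.003, 0.2806]
orientation: [0.001, 0.643, 0.766, 0.0]
wrist_force: [0.4, -1.2, 0.1]
finger_gap: 0.0855
grip_force: 0.0
```

```bash
cat >> h.py <<'E'
from scipy.spatial.transform import Rotation as Ro
def tool():
    s=env.get_state(); q=s['orientation']; T=np.eye(4)
    T[:3,:3]=Ro.from_quat([q[1],q[2],q[3],q[0]]).as_matrix(); T[:3,3]=s['tcp_pos']; return T
def wrist():
    T=tool(); p=env.read_camera('wrist'); E=np.linalg.inv(T@p['mount']); return p,E,T
def proj(p,E,X):
    c=np.asarray(X)@E[:3,:3].T+E[:3,3]; f=192/np.tan(np.radians(p['fovy']/2))
    return np.stack([p['cx']+f*c[...,0]/-c[...,2],p['cy']-f*c[...,1]/-c[...,2]],-1)
E
python3 - <<'E'
from h import *
p,E,T=wrist(); save(p,'w1.png'); print(T,p['mount'],p['fovy'])
for t in ['pump','gland','pull_grip','gauge','vent_grip']:
    r=env.landmark_of(t,p); print(t,[(np.array(x['centre']),round(x['confidence'],2)) for x in r[:2]])
E
```

```text
[[-0.1723  0.985   0.0011  0.5002]
 [ 0.985   0.1723 -0.0005 -0.003 ]
 [-0.0006  0.001  -1.      0.2806]
 [ 0.      0.      0.      1.    ]] [[ 0.0001  0.946   0.3243  0.0845]
 [ 1.     -0.0003  0.0005 -0.0003]
 [ 0.0005  0.3243 -0.946  -0.1441]
 [ 0.      0.      0.      1.    ]] 58.67643261109622
pump [(array([0.5377, 0.0533, 0.0005]), 0.94)]
gland []
pull_grip [(array([ 0.6024, -0.0705,  0.0604]), 0.82)]
gauge [(array([0.4825, 0.0285, 0.0878]), 0.77), (array([ 0.5364,  0.0514, -0.0019]), 0.54)]
vent_grip [(array([0.5652, 0.123 , 0.138 ]), 0.79)]
```

View pics/w1.png

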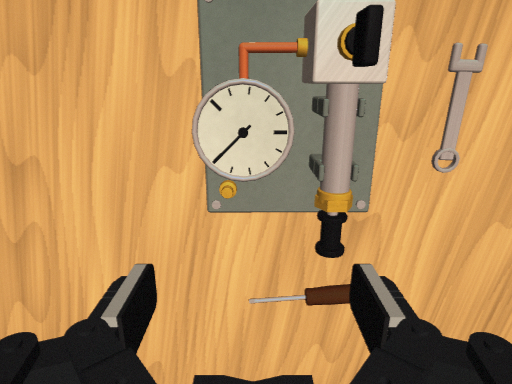

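Wrist picture: the barrel runs straight up from the handle (330,235) to the manifold, with the knob bar's top near (370,36), the dial centre near (243,132) and the plate's lower corners near (208,213) and (369,212). Next I'll fit the pump pose to these features.

```bash
python3 - <<'E'
from h import *
from scipy.optimize import least_squares
p,E,T=wrist()
q=p['pixels'].astype(int)
for t in ['vent_grip','plunger']:
    for r in env.regions_of(t,p)[:1]:
        v,u=np.nonzero(r['mask']); print(t,r['confidence'],u.min(),u.max(),v.min(),v.max(),u.mean(),v.mean())
pts=np.array([[-125,105,12],[-125,-105,12],[-154,-45,62],[70,-45,142],[35,-80,88],[-129,-45,62]])/1e3
obs=np.array([[208,213],[369,212],[329.5,253],[369.5,36],[385,82],[330.5,232]])
def W(a,X):
    c,s=np.cos(a[2]),np.sin(a[2]); return np.stack([a[0]+c*X[...,0]-s*X[...,1],a[1]+s*X[...,0]+c*X[...,1],X[...,2]],-1)
r=least_squares(lambda a:(proj(p,E,W(a,pts))-obs).ravel(),[.537,.05,1.747],loss='soft_l1')
print(r.x,np.degrees(r.x[2]));print((proj(p,E,W(r.x,pts))-obs))
print('vent',W(r.x,np.array([.07,-.045,.134])),'pull',W(r.x,np.array([-.129,-.045,.062])),np.degrees(np.arctan2(T[1,0],T[0,0])))
E
```

```text
vent_grip 0.58 347 385 1 63 367.7204481792717 32.91932773109244
plunger 0.9 317 349 208 255 332.1414847161572 232.33013100436682
[0.5341 0.0464 1.7559] 100.60288821120845
[[-0.8714  1.2411]
 [ 0.0417  0.246 ]
 [ 0.0269 -1.8516]
 [ 0.2093 -0.5995]
 [-0.066   1.0467]
 [ 0.3019 -0.0796]]
vent [0.5655 0.1235 0.134 ] pull [ 0.6021 -0.0721  0.062 ] 99.81388711808744
```

Request:
move_arm([
  [[40, 30, 0], [0, 0, -0.08], -1],
  [[80, 60, 20], [0, 0, -0.08], -1],
  [[113, 86, 60], [0, 0, -0.08], -1],
  [[113, 86, 80], [0, 0, -0.08], -1],
  [[113, 86, 80], [0, 0, -0.08], -1],
])

```text
clock: 3.32
tcp_pos: [0.5636, 0.1202, 0.1984]
orientation: [-0.001, 0.639, 0.769, -0.002]
wrist_force: [0.2, -0.3, 0.3]
finger_gap: 0.0852
grip_force: 0.0
```

```bash
python3 - <<'E'
from h import *
p,E,T=wrist(); save(p,'w2.png'); print(T)
for t in ['vent_grip']:
    r=env.landmark_of(t,p); print(t,[(np.array(x['centre']),round(x['confidence'],2)) for x in r[:2]])
print(proj(p,E,np.array([[.5655,.1235,.142],T[:3,3]])))
E
```

```text
[[-0.1836  0.983  -0.0042  0.5636]
 [ 0.983   0.1836 -0.0005  0.1202]
 [ 0.0002 -0.0042 -1.      0.1984]
 [ 0.      0.      0.      1.    ]]
vent_grip [(array([0.7321, 0.0831, 0.0013]), 0.49)]
[[257.632  215.7972]
 [253.411  265.734 ]]
```

View pics/w2.png

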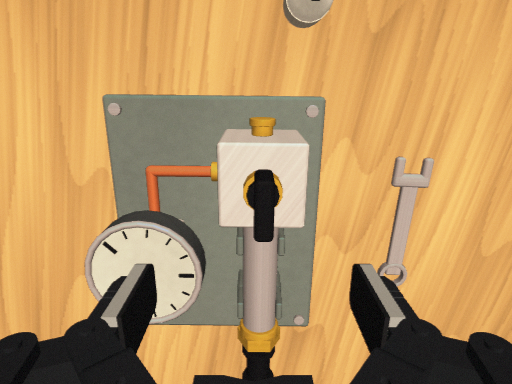

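Knob bar's top spans about u 253–274, v 170–241, so its centre is near (263,206), while I predicted (258,216). That is a few mm off, so I'll refit on this closer view.

```bash
python3 - <<'E'
from h import *
from scipy.optimize import least_squares
p,E,T=wrist(); g=p['pixels'].max(2); sub=g[150:260,225:300]
m=(sub<45).astype(np.uint8); n,l,st,c=cv2.connectedComponentsWithStats(m); i=1+st[1:,4].argmax()
print('dark',st[i]+[225,150,0,0,0],T[:3,3])
for v in range(165,246,6):
    u=np.nonzero(g[v,225:300]<45)[0]+225; print(v,(u.min(),u.max()) if len(u) else None,end=' ')
b=cv2.resize(p['pixels'][80:340,90:340],None,fx=2.3,fy=2.3,interpolation=cv2.INTER_CUBIC); cv2.imwrite('pics/c2.png',b[:,:,::-1])
E
```

```text
dark [ 245  168   31   71 1533] [0.565  0.12   0.2011]
165 None 171 (np.int64(253), np.int64(269)) 177 (np.int64(253), np.int64(270)) 183 (np.int64(248), np.int64(272)) 189 (np.int64(246), np.int64(274)) 195 (np.int64(245), np.int64(275)) 201 (np.int64(247), np.int64(273)) 207 (np.int64(252), np.int64(270)) 213 (np.int64(252), np.int64(270)) 219 (np.int64(252), np.int64(270)) 225 (np.int64(252), np.int64(270)) 231 (np.int64(252), np.int64(270)) 237 (np.int64(253), np.int64(268)) 243 None
```

View pics/c2.png

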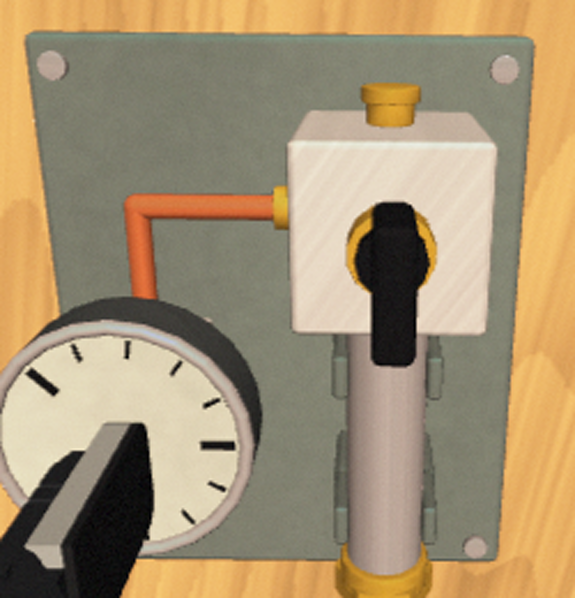

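```bash
cat >> h.py <<'E'
from scipy.optimize import least_squares
def W(a,X):
    X=np.asarray(X); c,s=np.cos(a[2]),np.sin(a[2]); return np.stack([a[0]+c*X[...,0]-s*X[...,1],a[1]+s*X[...,0]+c*X[...,1],X[...,2]],-1)
def fit(p,E,pts,obs):
    pts=np.array(pts)/1e3
    r=least_squares(lambda a:(proj(p,E,W(a,pts))-obs).ravel(),[.537,.05,1.747],loss='soft_l1')
    print(r.x,np.degrees(r.x[2]));print((proj(p,E,W(r.x,pts))-obs))
    print('vent',W(r.x,np.array([.07,-.045,.134])),'pull',W(r.x,np.array([-.129,-.045,.062]))); return r.x
E
python3 - <<'E'
from h import *
p,E,T=wrist(); print(T)
obs=np.array([[216.1,141.7],[305.7,142.6],[217.8,223.9],[301.3,224.8],[101.7,94.3],[321.3,96.5],[306,323],[261,239]])
fit(p,E,[[105,-10,88],[105,-80,88],[35,-10,88],[35,-80,88],[135,105,12],[135,-105,12],[-125,-105,12],[49,-45,142]],obs)
g=p['pixels'].max(2)
for v in (171,225,237,240):
    u=np.nonzero(g[v,225:300]<45)[0]+225; print(v,(u.min(),u.max()) if len(u) else None,end=' ')
E
```

```text
[[-0.183   0.9831  0.0019  0.5654]
 [ 0.9831  0.183   0.      0.1201]
 [-0.0003  0.0019 -1.      0.2017]
 [ 0.      0.      0.      1.    ]]
[0.5377 0.0496 1.746 ] 100.03936314619
[[-1.8086 -1.012 ]
 [ 1.2013 -1.1123]
 [-1.1545  1.8677]
 [ 0.4659  1.6153]
 [-2.6935 -0.4945]
 [ 1.8963 -0.6344]
 [ 0.5631  1.2891]
 [ 0.1311  0.8879]]
vent [0.5698 0.1263 0.134 ] pull [ 0.6045 -0.0696  0.062 ]
171 (np.int64(252), np.int64(268)) 225 (np.int64(251), np.int64(269)) 237 (np.int64(252), np.int64(267)) 240 None
```

Request:
move_arm([
  [[5, 6, 20], [0, 0, 0.05], -1],
  [[5, 6, 50], [0, 0, 0.05], -1],
  [[5, 6, 75], [0, 0, 0.05], -1],
  [[5, 6, 86], [0, 0, 0.05], -1],
  [[5, 6, 86], [0, 0, 0.05], -1],
])

```text
clock: 4.15
tcp_pos: [0.5699, 0.1267, 0.1146]
orientation: [0.0, 0.642, 0.767, 0.0]
wrist_force: [0.1, 0.5, -0.2]
finger_gap: 0.0855
grip_force: 0.0
```

Request:
move_arm([
  [[0, 0, 0], [0, 0, 0], 0],
  [[0, 0, 0], [0, 0, 0], 1],
  [[0, 0, 0], [0, 0, 0], 1],
  [[0, 0, 0], [0, 0, 0], 1],
  [[0, 0, 0], [0, 0, 0], 1],
], squeeze=25)

```text
clock: 4.78
tcp_pos: [0.5693, 0.127, 0.1147]
orientation: [-0.0, 0.642, 0.767, -0.0]
wrist_force: [-2.8, -0.4, 4.3]
finger_gap: 0.0126
grip_force: 27.3
```

Request:
move_arm([
  [[0, 0, 0], [0, 0, 0.8], 1],
  [[0, 0, 0], [0, 0, 1.6], 1],
  [[0, 0, 0], [0, 0, 2.4], 1],
  [[0, 0, 0], [0, 0, 3.2], 1],
  [[0, 0, 0], [0, 0, 4.0], 1],
])

```text
clock: 5.4
tcp_pos: [0.57, 0.1269, 0.1147]
orientation: [0.0, 0.866, 0.499, 0.0]
wrist_force: [-0.5, -1.4, 2.5]
finger_gap: 0.0124
grip_force: 27.0
```

Request:
move_arm([
  [[0, 0, 0], [0, 0, 0.8], 1],
  [[0, 0, 0], [0, 0, 1.6], 1],
  [[0, 0, 0], [0, 0, 2.3], 1],
  [[0, 0, 0], [0, 0, 2.9], 1],
  [[0, 0, 0], [0, 0, 2.9], 1],
])

```text
clock: 6.02
tcp_pos: [0.5705, 0.1264, 0.1147]
orientation: [0.001, 0.963, 0.269, 0.0]
wrist_force: [-0.7, -3.1, 3.1]
finger_gap: 0.0124
grip_force: 27.1
```

```bash
python3 - <<'E'
from h import *
s=env.get_state(); T=tool(); print(s['clock'],s['ft_torque'],s['wrist_force'],s['finger_gap'],s['joint_pos'],np.degrees(np.arctan2(T[1,0],T[0,0])))
E
```

```text
6.025 [-0.7983 -0.0491  0.1904] [-0.7259 -3.0733  3.0857] 0.012416265751592794 [ 0.0816  0.3883 -0.1382  1.043  -0.0016  2.6786] 31.204477402280414
```

Request:
move_arm([
  [[0, 0, 0], [0, 0, 0.2], 1],
  [[0, 0, 0], [0, 0, 0.2], 1],
  [[0, 0, 0], [0, 0, 0.2], 1],
])

```text
clock: 6.4
tcp_pos: [0.5705, 0.1266, 0.1148]
orientation: [0.001, 0.968, 0.252, 0.001]
wrist_force: [1.7, -6.4, 4.9]
finger_gap: 0.0127
grip_force: 39.5
```

Request:
move_arm([
  [[0, 0, 0], [0, 0, 0], -1],
  [[0, 0, 0], [0, 0, 0], -1],
  [[0, 0, 0], [0, 0, 0], -1],
  [[0, 0, 0], [0, 0, 0], -1],
  [[0, 0, 0], [0, 0, 0], -1],
])

```text
clock: 7.02
tcp_pos: [0.5695, 0.1272, 0.1141]
orientation: [-0.0, 0.968, 0.252, -0.0]
wrist_force: [-0.6, 0.3, 0.4]
finger_gap: 0.0855
grip_force: 0.0
```

Request:
move_arm([
  [[0, 0, -30], [0, 0, -0.5], -1],
  [[0, 0, -60], [0, 0, -1.5], -1],
  [[0, 0, -85], [0, 0, -2.5], -1],
  [[0, 0, -85], [0, 0, -3.5], -1],
  [[0, 0, -85], [0, 0, -4.5], -1],
])

```text
clock: 7.65
tcp_pos: [0.57, 0.1272, 0.1998]
orientation: [0.0, 0.796, 0.605, 0.0]
wrist_force: [-1.5, 0.4, -0.2]
finger_gap: 0.0854
grip_force: 0.0
```

Request:
move_arm([
  [[-45, 21, 0], [0, 0, -0.8], -1],
  [[-90, 43, 0], [0, 0, -1.6], -1],
  [[-135, 64, 0], [0, 0, -2.3], -1],
  [[-180, 86, 0], [0, 0, -2.55], -1],
  [[-180, 86, 0], [0, 0, -2.55], -1],
])

```text
clock: 8.28
tcp_pos: [0.6037, -0.073, 0.1989]
orientation: [0.0, 0.647, 0.762, -0.0]
wrist_force: [-0.4, -0.5, 0.8]
finger_gap: 0.0853
grip_force: 0.0
```

Request:
move_arm([
  [[0, 0, 20], [0, 0, 0], -1],
  [[0, 0, 20], [0, 0, 0], -1],
  [[0, 0, 20], [0, 0, 0], -1],
])

```text
clock: 8.65
tcp_pos: [0.6033, -0.0687, 0.1797]
orientation: [-0.0, 0.645, 0.764, 0.0]
wrist_force: [0.5, 0.1, 0.7]
finger_gap: 0.0855
grip_force: 0.0
```

```bash
python3 - <<'E'
from h import *
p,E,T=wrist(); print(T); save(p,'w3.png')
a=[.5377,.0496,1.746]
print(proj(p,E,W(a,np.array([[70,-45,142],[-96.5,-45,62],[-129,-45,62],[-154,-45,62],[-125,105,12],[-125,-105,12]])/1e3)))
for t in ['pull_grip','gland','vent_grip']:
    r=env.landmark_of(t,p); print(t,[(np.array(x['centre']),round(x['confidence'],2)) for x in r[:2]])
for r in env.regions_of('plunger',p)[:1]:
    m=r['mask']; v,u=np.nonzero(m); print(r['confidence'])
    for k in range(v.min(),v.max()+1,4): w=u[v==k]; print(k,w.min(),w.max(),end='; ')
b=cv2.resize(p['pixels'][0:384,60:460],None,fx=1.5,fy=1.5,interpolation=cv2.INTER_CUBIC); cv2.imwrite('pics/c3.png',b[:,:,::-1])
E
```

```text
[[-0.1684  0.9857  0.      0.6033]
 [ 0.9857  0.1684  0.0001 -0.0687]
 [ 0.0001  0.     -1.      0.1797]
 [ 0.      0.      0.      1.    ]]
[[ 253.3096 -223.5758]
 [ 254.3396  151.7141]
 [ 254.5151  191.5576]
 [ 254.6412  220.1913]
 [  95.0327  171.9105]
 [ 318.0522  170.6651]]
pull_grip [(array([ 0.6037, -0.073 ,  0.0612]), 0.74)]
gland []
vent_grip []
0.8
157 246 259; 161 237 271; 165 232 274; 169 231 274; 173 233 271; 177 238 267; 181 238 267; 185 239 267; 189 238 267; 193 239 267; 197 239 267; 201 239 267; 205 239 268; 209 236 271; 213 234 273; 217 234 273; 221 235 272; 225 239 267;
```

View pics/c3.png

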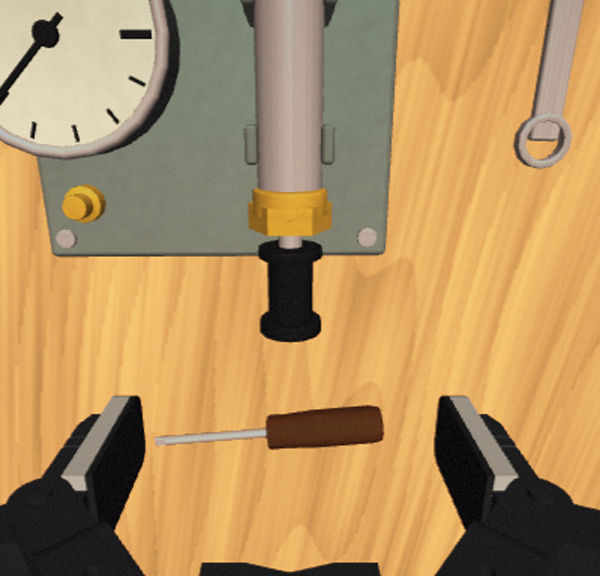

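The spool's waist is at (253,191) and matches the fitted pose; the rod is parallel to the tool's x axis, and the needle is at zero. Descending.

Request:
move_arm([
  [[-1, 0, 40], [0, 0, 0], -1],
  [[-1, 0, 80], [0, 0, 0], -1],
  [[-1, 0, 115], [0, 0, 0], -1],
  [[-1, 0, 138], [0, 0, 0], -1],
  [[-1, 0, 138], [0, 0, 0], -1],
])

```text
clock: 9.52
tcp_pos: [0.6019, -0.0701, 0.0395]
orientation: [-0.002, 0.645, 0.764, -0.001]
wrist_force: [-0.6, 0.4, 0.3]
finger_gap: 0.0852
grip_force: 0.0
```

Request:
move_arm([
  [[0, 0, 0], [0, 0, 0], -0.2],
  [[0, 0, 0], [0, 0, 0], 0.2],
  [[0, 0, 0], [0, 0, 0], 0.35],
  [[0, 0, 0], [0, 0, 0], 0.35],
  [[0, 0, 0], [0, 0, 0], 0.35],
], squeeze=20)

```text
clock: 10.15
tcp_pos: [0.6036, -0.0706, 0.0415]
orientation: [0.0, 0.645, 0.764, 0.0]
wrist_force: [-0.7, -0.3, -0.2]
finger_gap: 0.0277
grip_force: 0.0
```

Request:
move_arm([
  [[0, 0, 0], [0, 0, 0], 0.45],
  [[0, 0, 0], [0, 0, 0], 0.6],
  [[0, 0, 0], [0, 0, 0], 1],
  [[0, 0, 0], [0, 0, 0], 1],
], squeeze=20)

```text
clock: 10.65
tcp_pos: [0.6036, -0.0706, 0.0414]
orientation: [0.0, 0.645, 0.764, 0.0]
wrist_force: [-0.1, -0.2, 2.0]
finger_gap: 0.0233
grip_force: 19.6
```

```bash
cat >> h.py <<'E'
def rep():
    T=tool(); F=[]; M=[]
    for _ in range(4):
        s=env.get_state(); F.append(s['wrist_force']); M.append(s['ft_torque']); env.read_camera('side')
    s=env.get_state(); T=tool()
    print(s['clock'],T[:3,3],'Ft',T[:3,:3].T@np.mean(F,0),'Mt',T[:3,:3].T@np.mean(M,0),'yaw',np.degrees(np.arctan2(T[1,0],T[0,0])),s['finger_gap'],s['grip_force'])
E
python3 -c "from h import *; rep()"
```

```text
10.85 [ 0.6036 -0.0706  0.0414] Ft [-0.1455 -0.3923 -2.665 ] Mt [ 0.1274  0.0426 -0.0245] yaw 99.64320508961589 0.023073664671587207 19.596346020698547
```

Request:
move_arm([
  [[-1, 0, 0], [0, 0, 0], 1],
  [[-4, 0, 0], [0, 0, 0], 1],
  [[-8, 0, 0], [0, 0, 0], 1],
  [[-12, 0, 0], [0, 0, 0], 1],
  [[-15, 0, 0], [0, 0, 0], 1],
], squeeze=30)

```text
clock: 11.48
tcp_pos: [0.6058, -0.0829, 0.0412]
orientation: [-0.002, 0.645, 0.765, 0.002]
wrist_force: [-0.6, 9.3, 5.0]
finger_gap: 0.0228
grip_force: 29.5
```

```bash
python3 -c "from h import *; rep()"
```

```text
11.675 [ 0.6059 -0.0834  0.0412] Ft [ 7.6589  0.6508 -4.7311] Mt [-0.1766  1.4865  0.0133] yaw 99.72301624707993 0.022893505738005283 29.532024264335632
```

Request:
move_arm([
  [[0, 0, -0.7], [0, 0, 0], 1],
  [[-3, 0, -0.7], [0, 0, 0], 1],
  [[-6, 0, -0.7], [0, 0, 0], 1],
  [[-9, 0, -0.7], [0, 0, 0], 1],
  [[-10, 0, -0.7], [0, 0, 0], 1],
])

```text
clock: 12.3
tcp_pos: [0.6072, -0.0928, 0.0413]
orientation: [-0.002, 0.645, 0.764, 0.001]
wrist_force: [-0.3, 8.4, 0.7]
finger_gap: 0.0228
grip_force: 29.5
```

```bash
python3 -c "from h import *; rep()"
```

```text
12.5 [ 0.6073 -0.0929  0.0413] Ft [ 7.6216  1.5925 -0.988 ] Mt [-0.3652  1.4516  0.1025] yaw 99.72237727030799 0.022940855873667555 29.49352651834488
```

Request:
move_arm([
  [[-2, 0.2, 0], [0, 0, 0], 1],
  [[-5, 0.3, -0.2], [0, 0, 0], 1],
  [[-8, 0.4, -0.2], [0, 0, 0], 1],
  [[-11, 0.5, -0.2], [0, 0, 0], 1],
  [[-14, 0.5, -0.2], [0, 0, 0], 1],
])

```text
clock: 13.12
tcp_pos: [0.6095, -0.1059, 0.041]
orientation: [-0.003, 0.644, 0.765, 0.001]
wrist_force: [0.7, 10.0, 0.5]
finger_gap: 0.0235
grip_force: 29.4
```

```bash
python3 - <<'E'
from h import *
rep()
p,E,T=wrist()
b=cv2.resize(p['pixels'][0:200,0:300],None,fx=2.5,fy=2.5,interpolation=cv2.INTER_CUBIC); cv2.imwrite('pics/c4.png',b[:,:,::-1])
E
```

```text
13.325 [ 0.6095 -0.1062  0.0411] Ft [ 8.6668  1.726  -0.0189] Mt [-0.306   1.6678  0.0599] yaw 99.72970994561366 0.023260844709462415 29.417770206928253
```

View pics/c4.png

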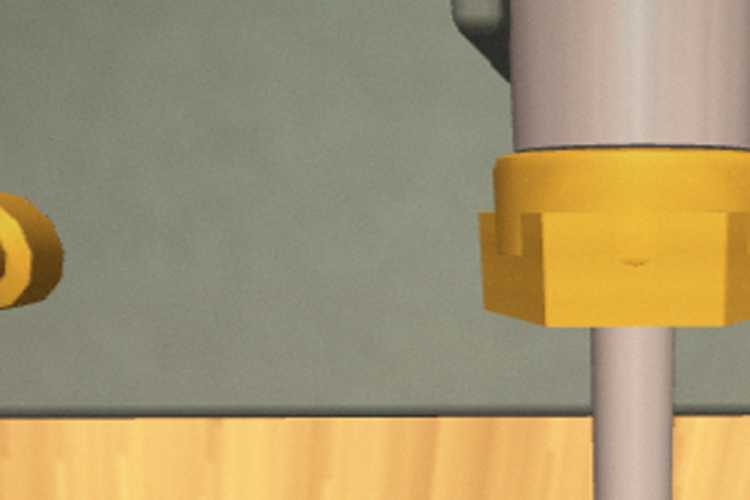

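The rod is out and steady, and the gland is in view, but the dial is outside the wrist picture. I'll read the dial from the fixed cameras.

```bash
python3 - <<'E'
from h import *
gp=np.array([.482,.028,.087]); out=[]
for c in ['top','side']:
    p=env.read_camera(c); u,v=proj(p,p['extrinsics'],gp).astype(int); print(c,u,v)
    out.append(cv2.resize(p['pixels'][v-35:v+36,u-35:u+36],(390,390),interpolation=cv2.INTER_CUBIC))
cv2.imwrite('pics/c5.png',np.hstack(out)[:,:,::-1])
E
```

```text
top 261 233
side 204 202
```

View pics/c5.png

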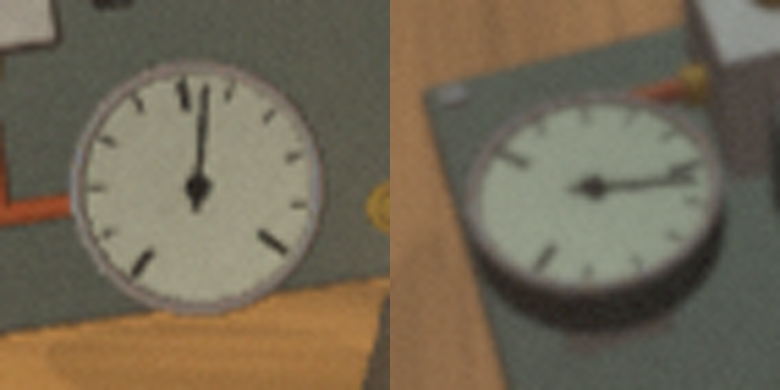

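The needle in the top view sits about 12° (0.21 rad) short of the half-scale tick. That is 3.7 mm of rod, which agrees with 36.1 mm drawn by the TCP.

Request:
move_arm([
  [[-1, 0.2, 0], [0, 0, 0], 1],
  [[-2, 0.3, 0], [0, 0, 0], 1],
  [[-3, 0.4, 0], [0, 0, 0], 1],
  [[-4, 0.4, 0], [0, 0, 0], 1],
  [[-4, 0.4, 0], [0, 0, 0], 1],
])

```text
clock: 14.1
tcp_pos: [0.6102, -0.1095, 0.0409]
orientation: [-0.003, 0.644, 0.765, 0.001]
wrist_force: [-0.7, 9.7, 0.8]
finger_gap: 0.0228
grip_force: 29.5
```

```bash
python3 - <<'E'
from h import *
rep(); gp=np.array([.482,.028,.087]); out=[]
for c in ['top']:
    p=env.read_camera(c); u,v=proj(p,p['extrinsics'],gp).astype(int)
    out.append(cv2.resize(p['pixels'][v-35:v+36,u-35:u+36],(390,390),interpolation=cv2.INTER_CUBIC))
u,v=217,190
out.append(cv2.resize(p['pixels'][v-35:v+36,u-35:u+36],(390,390),interpolation=cv2.INTER_CUBIC))
cv2.imwrite('pics/c6.png',np.hstack(out)[:,:,::-1])
E
```

```text
14.3 [ 0.6102 -0.1095  0.0409] Ft [ 9.6818  0.577  -0.7064] Mt [-0.2147  1.8493  0.0906] yaw 99.7544719159861 0.023351943941696374 29.44901078939438
```

View pics/c6.png

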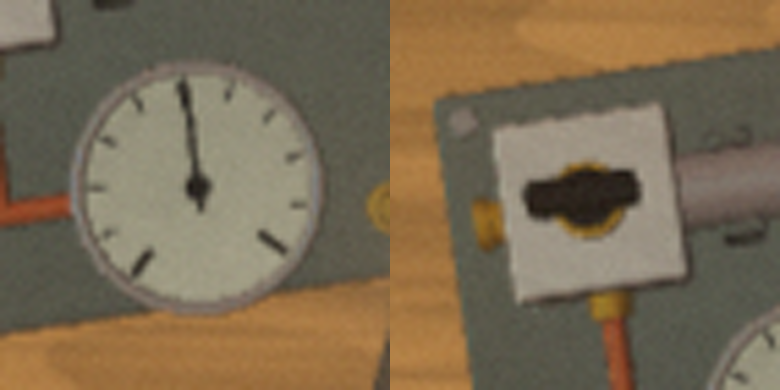

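The needle is on the half-scale tick, the knob bar is back along the barrel (shut), and the side forces are under 1 N. I'm handing in.

```bash
python3 -c "from h import *; print(env.hand_in())"
```

```text
the job is handed in; nothing more can be done
None
```

I vented the pump, the knob sprang shut, and the arm is holding the rod about 40 mm out with the needle on the half-scale mark; the job is handed in, but no verdict came back.

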